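Shut the toolbox tray and hold the lid up

TASK

I need to get into the well of the grey toolbox, but its tray drawer has been left sticking out and the lid has no stay, so it drops as soon as it is let go. Ease the tray in gently until you feel it meet its stop, fully home, then raise the lid by its carrying handle to 50 degrees from shut and keep holding it there: finish with the handle still in the gripper, do not lower it or let go. Leave the other things on the shelf where they are.

Things in the scene. Friction and masses are not known exactly. Their poses are not given: they have to be found in the camera images.
- toolbox: grey plastic toolbox, full and heavy (does not shift), 320 mm wide (y), 170 deep (x), 105 high without lid. Origin: centre of underside, on the shelf; x from front (robot side) to back, y to its left. Tray drawer in the front face (x = -85 mm) below z = 60 mm, lid on top. Open latches hang on the front at y = +-105 mm. In front of it nothing stands within 90 mm of y = 0
- tray (a joint): how far the sliding tray drawer sticks out towards the toolbox's -x, in m: 0 = fully home against its stop, its flat front then flush with the toolbox's front face; at most 0.11. It slides with about 2 N of friction and stays where it is left; it has no latch or spring
- tray_pull (a point): middle of the flat front face of the tray's black bow pull, a bar 116 mm wide, 14 thick and 16 high that stands 32 mm proud of the tray's flat front (286 mm wide, 46 high); 43 mm above the shelf; moves with the tray. The toolbox's front rises to 135 mm behind it: tip the wrist back about 20 degrees so that the gripper's body does not meet the box first
- lid (a joint): opening angle of the lid in rad: 0 = shut, 50 degrees = 0.873, at most 1.9. Its front rises and swings back towards the toolbox's +x about the hinge line. Lid and handle together weigh 0.3 to 0.5 kg; it is unlatched, turns freely and falls shut when let go
- lid_hinge (a point): middle of the lid's hinge line at the toolbox's back upper edge (x = +85, z = 105 mm in the toolbox's frame); the line runs along the toolbox's y and does not move. Shut, the lid reaches 170 mm forward of it and its top is 30 mm above it
- lid_handle (a point): black carrying handle fixed on the lid's top: round bar 16 mm thick along the toolbox's y, straight for 120 mm between two posts, 34 mm clear space under it. Origin: middle of the bar's axis. Lid shut: 85 mm in front of the hinge line, 72 mm above it, 177 mm above the shelf, over the toolbox's centre. Turns with the lid (z away from the lid's top)
- sugar_bowl: white ceramic sugar bowl with its lid on, 100 mm across, 104 mm high; left of the toolbox; origin centre of underside
- glass_a: clear drinking glass, 68 mm across, 120 mm high, standing behind the toolbox; origin centre of underside
- glass_b: clear drinking glass, 62 mm across, 100 mm high, standing behind the toolbox; origin centre of underside
- sieve: red plastic sieve, bowl 132 mm across, 58 mm high, with a 100 mm long handle; right of the toolbox; origin centre of the bowl's underside
- spoon: stainless measuring spoon lying flat, 140 mm long; right of and before the toolbox; origin under its middle
- opener: steel bottle opener lying flat, 122 mm long, 36 mm wide, 6 mm thick; left of and before the toolbox; origin under its middle
- jar: glass storage jar with steel lid, 80 mm across, 130 mm high; left of the toolbox, farther back than the sugar bowl; origin centre of underside

How it is judged:
By the outcome, as a careful person would: the job done as asked, in the order asked, and still so for the second after the job is handed in, while the arm keeps its last pose, push and grip.
It also fails if it takes over 51 s, if anything falls off the work surface, if the arm or the gripper's body presses on something with over 40 N, if the wrist force passes 120 N, or if a joint passes its speed limit or range.

ROBOT

A 6-joint arm with a two-finger parallel gripper is mounted at the origin on the work surface. World frame = base frame: x ahead of the robot, y to its left, z up, the work surface at z = 0. Lengths are in m, angles in rad, forces in N, time in s.
With the tool pointing down it reaches from about 0.375 to 0.9 m from the base axis. Payload 3.1 kg.
Tool frame: the origin (TCP) lies between the finger pads; the fingertips stand 11 mm ahead of it and the grasp point (between the pads) lies 8 mm behind it; z points along the fingers, y is the line along which they close (so a half turn about z gives the same grasp; the last joint's range is limited). The gripper opens to 87 mm and grips with 3 to 60 N. Pads are 19 mm wide; open, the fingers measure 117 mm over their backs; the gripper's body (75 mm by 190 mm) begins 51 mm behind the grasp point.
Start: joints at [0.927, 0.527, 1.433, -0, 1.181, -0.178], TCP at [0.28, 0.559, 0.234] pointing down, gripper open.
Joint ranges: [-3.08, 3.08], [-0.75, 2.2], [0.22, 2.44], [-1.43, 4.57], [0, 2.65], [-2.85, 2.85]. Speed limits (rad/s): [2.79, 2.79, 3.14, 3.14, 3.14, 3.14].

INTERFACE

Orientations are given as a unit quaternion [x, y, z, w].
In Python, from rig import get_obs, camera, hand_in gives the robot as it stands.
- The arm moves only by the shell command python3 -m pendant 'ROWS' [FORCE]. ROWS is JSON, a list that holds one entry, the list of rows, each a list of 7 numbers: the shift along the tool's x, y, z in m, then the turn, a rotation vector about the tool's x, y, z in degrees, then the opening, from 0 (shut) to 1 (fully open). In form: [[[x, y, z, ax, ay, az, fingers], ...]]. A call has exactly 5 rows; each row shifts and turns the commanded pose from where the row before left it, along the tool's axes as they then stand; what a row does not reach is not made up. A row lasts 1/8 s, in which the tool goes at most 62.5 mm and 10.7 degrees, less where a joint would pass 70% of its speed; a pose out of reach is approached as far as the arm can. A call with a gripper value outside its range is refused whole. The fingers move at their own pace and stop on an object; FORCE is the grip in N (left out, the last holds). Time passes only in rows, so rows that do not move let the fingers close, or fill a call up. It gives the time, the measured TCP pose, the force, the opening and the grip force at its end, in the units of the state.
- get_obs(): the state, without advancing time (a new reading comes with each control period).
- camera(name): name is "scene" or "top" or "wrist"; returns a dict with "img" (400x640x3 uint8, red, green, blue), "intrinsics" (3x3 intrinsics, pixels), "R" (3x3) and "t" (3): a world point X has camera coordinates R X + t; the wrist camera has in their place "T_tool_cam" (4x4, takes a point from camera to tool coordinates, whose origin is the TCP and whose axes are the flange's). Camera axes: x right, y down, z forward; pixel columns grow to the right and rows downward; lengths in m; the calibration is good to about 2 mm. A picture is of the moment at which its call begins: read the wrist's pose just before it. There is no depth.
- hand_in(): hands the job in; it is judged then, once.
The state is a dict: "time": time; "q": joint angles; "joint_velocities": joint speeds; "joint_torque": joint torques, N m; "position": TCP position; "tool_rot": TCP orientation; "ft_force": force on the tool from outside, world axes, zero at the start; "moment": the same for the moment, N m; "grip_width": finger opening in m; "grip_force": force on a finger pad.
Only numpy, scipy, OpenCV 4.12 (cv2) and the standard library are available. Lean on these libraries where they do the work, as an engineer would, in place of code of your own. Each camera call takes 0.05 s, during which the arm holds its last target. There are 200 camera calls.

## Working session

There is one attempt and no reset: what is moved stays moved. The work goes in short steps, Python scripts to look and compute and a shell command to move; the robot and the scene stay as the last step left them, time stands still between calls to the robot, and variables do not carry over. Pictures are saved under pics/ and viewed, at most 10 in all, crops included, and the job is handed in when it is done.

```bash
mkdir -p pics; ls; python3 - <<'E'
from rig import get_obs,camera
import cv2,pickle
print(get_obs())
d={}
for n in("scene","top"):
    c=camera(n);d[n]=c;cv2.imwrite(f"pics/{n}0.png",c["img"][:,:,::-1]);print(c["intrinsics"],c["R"],c["t"])
pickle.dump(d,open("cams.pkl","wb"))
E
```

```text
pics
{'time': 0.0, 'q': array([ 9.27491804e-01,  5.28501021e-01,  1.43391239e+00, -1.28139192e-05,
        1.18139264e+00, -1.78497551e-01]), 'joint_velocities': array([ 0.00108952,  0.00121297, -0.00163221, -0.00124076,  0.00064503,
        0.00023813]), 'joint_torque': array([ 7.29351359e-04, -4.40046072e+01, -1.76591170e+01,  6.33728877e-02,
        5.83772594e-02, -1.57879476e-04]), 'position': array([0.27969499, 0.55812212, 0.23254699]), 'tool_rot': array([ 2.30314542e-01,  9.73115608e-01, -1.01694712e-03, -4.36624233e-04]), 'ft_force': array([-0.13077938, -0.20430572,  0.83484585]), 'moment': array([ 0.02862759, -0.00542732, -0.0349354 ]), 'grip_force': 0.0, 'grip_width': 0.08705873021764302}
[[496.11676879   0.         313.92894054]
 [  0.         496.11676879 198.03133357]
 [  0.           0.           1.        ]] [[ 0.17665708  0.98419902  0.01202318]
 [ 0.83142147 -0.14267428 -0.53701247]
 [-0.52681175  0.10486338 -0.84348862]] [-0.12835961 -0.42784319  1.59444622]
[[397.61541788   0.         321.11705505]
 [  0.         397.61541788 205.07641097]
 [  0.           0.           1.        ]] [[ 0.1580445  -0.98743148 -0.00100624]
 [-0.96383839 -0.15404669 -0.21745155]
 [ 0.2145635   0.03533688 -0.9760706 ]] [-0.06336941  0.63007537  0.85309166]
```

View pics/scene0.png

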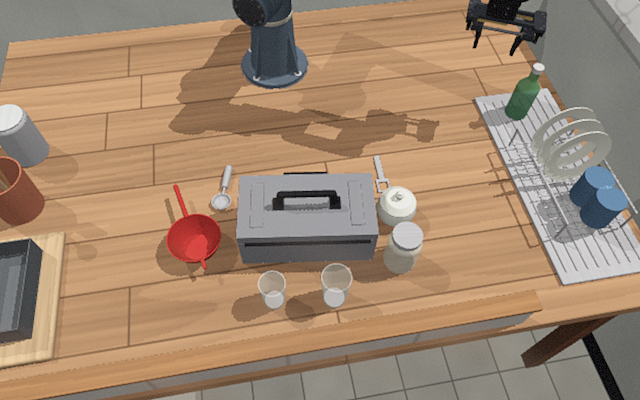

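View pics/top0.png

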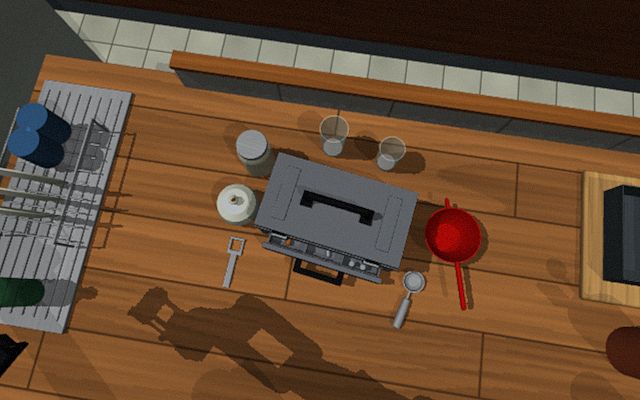

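The scene view shows the toolbox at (307,215), viewed from behind. The top view shows its lid with corners near (282,155), (417,190), (392,270) and (257,230), the handle at (338,208) and the tray pull at (317,272). I'll enlarge both for precise corners.

```bash
python3 - <<'E'
import cv2
a=cv2.imread("pics/top0.png")[145:290,245:430];cv2.imwrite("pics/topc.png",cv2.resize(a,None,fx=4,fy=4,interpolation=2))
b=cv2.imread("pics/scene0.png")[165:270,230:385];cv2.imwrite("pics/scenec.png",cv2.resize(b,None,fx=5,fy=5,interpolation=2))
E
```

```text
(no output)
```

View pics/topc.png

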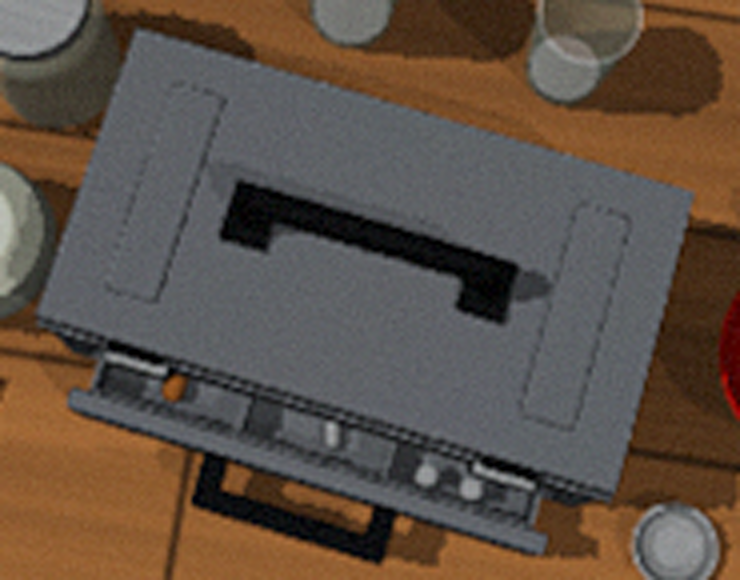

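View pics/scenec.png

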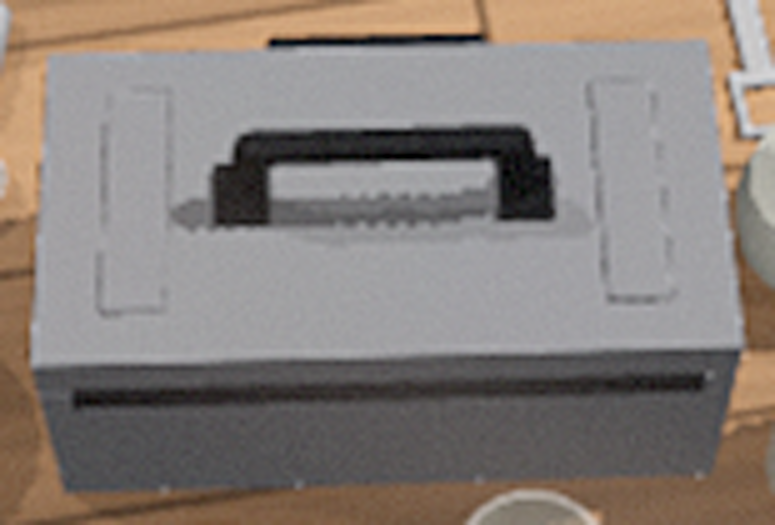

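The crops give the lid corners, the handle bar and the pull's edges. I'll fit the toolbox pose and tray extension jointly from both cameras.

```bash
cat > fit.py <<'E'
import numpy as np,pickle
from scipy.optimize import least_squares
d=pickle.load(open("cams.pkl","rb"))
def proj(c,X):
    p=(c["R"]@X.T).T+c["t"]; p=p/p[:,2:]; return (p@c["intrinsics"].T)[:,:2]
def loc(u,s,o): return (np.array(u,float)+.5)/s-.5+np.array(o)
L={'bl':(.085,.16,.135),'br':(.085,-.16,.135),'fr':(-.085,-.16,.135),'fl':(-.085,.16,.135)}
T=[((138,30),L['bl']),((692,195),L['br']),((612,497),L['fr']),((40,318),L['fl'])]
S=[((50,57),L['fr']),((708,42),L['fl']),((740,350),L['bl']),((33,367),L['br'])]
obs=[("top",loc(u,4,(245,145)),X) for u,X in T]+[("scene",loc(u,5,(230,165)),X) for u,X in S]
# pull: front bar top outer edge, bar outer ends
P=[((195,500),(-.117,.058,.035)),((383,562),(-.117,-.058,.035))]
tray=[("top",loc(u,4,(245,145)),X) for u,X in P]
def w(p,X,e=0):
    x,y,a=p[:3];X=np.array(X)-[e,0,0];c,s=np.cos(a),np.sin(a)
    return np.array([x+c*X[0]-s*X[1],y+s*X[0]+c*X[1],X[2]])
def res(p):
    return np.concatenate([proj(d[n],w(p,X)[None])[0]-u for n,u,X in obs]+[proj(d[n],w(p,X,p[3])[None])[0]-u for n,u,X in tray])
if __name__=="__main__":
    r=least_squares(res,[.6,0,-.2,.05],loss="soft_l1");p=r.x
    print(p,np.degrees(p[2]));print(res(p).reshape(-1,2).round(2))
    print("pull",w(p,(-.117,0,.043),p[3]),"handle",w(p,(0,0,.177)))
    for n in d: print(n,-d[n]["R"].T@d[n]["t"])
    for z in(.035,.051):print(z,[(proj(d["top"],w(p,(-.117,y,z),p[3])[None])[0]-(245,145)).round(2)*4 for y in(.058,-.058)])
    hb=[w(p,(0,y,.177)) for y in(.06,-.06)]
    print([((proj(d["top"],h[None])[0]-(245,145))*4).round() for h in hb],[((proj(d["scene"],h[None])[0]-(230,165))*5).round() for h in hb])
E
python3 fit.py
```

```text
[ 6.16699453e-01  8.84353516e-05 -1.43766579e-01  3.22715227e-02] -8.23721823007337
[[-0.19 -0.88]
 [ 1.39 -0.5 ]
 [ 1.18 -0.22]
 [-1.23 -0.72]
 [-0.49 -1.08]
 [ 0.05 -0.82]
 [ 0.9  -0.72]
 [-0.68 -0.66]
 [-0.59  0.12]
 [ 0.21 -0.22]]
pull [0.46896791 0.02147484 0.043     ] handle [6.16699453e-01 8.84353516e-05 1.77000000e-01]
scene [ 1.21836665 -0.10190984  1.1166834 ]
top [0.43426369 0.00434248 0.96962478]
0.035 [array([191.12, 498.96]), array([382.36, 559.6 ])]
0.051 [array([189.16, 497.32]), array([383.68, 559.  ])]
[array([259., 201.]), array([484., 269.])] [array([514., 140.]), array([249., 146.])]
```

```bash
cat > h.py <<'E'
import numpy as np
from scipy.linalg import logm,expm
from scipy.spatial.transform import Rotation as Ro
from rig import get_obs
Y=-0.1438; C=np.array([.6167,.0001,0.])
B=Ro.from_euler('z',Y).as_matrix()
def box(p): return C+B@np.array(p,float)
def Rpush(t): # tool y || box y, tool z down tipped forward t deg
    t=np.radians(t); z=[np.sin(t),0,-np.cos(t)]; y=[0,1,0]
    return B@np.array([np.cross(y,z),y,z]).T
def Rgrip(t): # tool y along box +x-ish, z down tipped forward t deg
    t=np.radians(t); z=[np.sin(t),0,-np.cos(t)]; y=[np.cos(t),0,np.sin(t)]
    return B@np.array([np.cross(y,z),y,z]).T
def T(R,p): M=np.eye(4);M[:3,:3]=R;M[:3,3]=p;return M
def now():
    o=get_obs();return T(Ro.from_quat(o["tool_rot"]).as_matrix(),o["position"])
def row(A,Bm,N):
    D=np.real(expm(logm(np.linalg.inv(A)@Bm)/N))
    return np.r_[D[:3,3].round(4),np.degrees(Ro.from_matrix(D[:3,:3]).as_rotvec()).round(2)].tolist()
E
python3 - <<'E'
from h import *
A=now();e=.0323
P=T(Rpush(20),box([-.117-e-.0127-.02,0,.16]))
print(P[:3,3],np.degrees(Ro.from_matrix(A[:3,:3].T@P[:3,:3]).as_rotvec()))
print(row(A,P,15))
E
```

```text
[0.4365785 0.0261815 0.16     ] [ -3.31511691 -19.86286167 -18.18633446]
[-0.0201, -0.0307, 0.008, -0.22, -1.32, -1.21]
```

```bash
R='x'; 
python3 -m pendant '[[[-0.0201,-0.0307,0.008,-0.22,-1.32,-1.21,0],[-0.0201,-0.0307,0.008,-0.22,-1.32,-1.21,0],[-0.0201,-0.0307,0.008,-0.22,-1.32,-1.21,0],[-0.0201,-0.0307,0.008,-0.22,-1.32,-1.21,0],[-0.0201,-0.0307,0.008,-0.22,-1.32,-1.21,0]]]' 10
python3 -m pendant '[[[-0.0201,-0.0307,0.008,-0.22,-1.32,-1.21,0],[-0.0201,-0.0307,0.008,-0.22,-1.32,-1.21,0],[-0.0201,-0.0307,0.008,-0.22,-1.32,-1.21,0],[-0.0201,-0.0307,0.008,-0.22,-1.32,-1.21,0],[-0.0201,-0.0307,0.008,-0.22,-1.32,-1.21,0]]]'
python3 -m pendant '[[[-0.0201,-0.0307,0.008,-0.22,-1.32,-1.21,0],[-0.0201,-0.0307,0.008,-0.22,-1.32,-1.21,0],[-0.0201,-0.0307,0.008,-0.22,-1.32,-1.21,0],[-0.0201,-0.0307,0.008,-0.22,-1.32,-1.21,0],[-0.0201,-0.0307,0.008,-0.22,-1.32,-1.21,0]]]'
python3 - <<'E'
from h import *
A=now();e=.0323
P=T(Rpush(20),box([-.117-e-.0127-.02,0,.049]))
print(A[:3,3],A[:3,:3].round(3),P[:3,:3].round(3),get_obs()["q"])
print(row(A,P,10))
E
```

```text
time: 0.72
position: [0.3103, 0.3758, 0.1969]
tool_rot: [0.178, 0.982, -0.004, 0.058]
ft_force: [0.7, -0.1, -0.3]
grip_width: 0.045
grip_force: 0.0
time: 1.35
position: [0.3634, 0.1978, 0.1718]
tool_rot: [0.125, 0.985, -0.008, 0.116]
ft_force: [-0.1, 0.1, 0.3]
grip_width: 0.0023
grip_force: 0.0
time: 1.98
position: [0.4371, 0.0254, 0.1595]
tool_rot: [0.071, 0.982, -0.012, 0.173]
ft_force: [0.8, 0.4, -0.0]
grip_width: 0.0002
grip_force: 0.0
[0.43705762 0.02539974 0.15952553] [[-0.93   0.143  0.339]
 [ 0.135  0.99  -0.048]
 [-0.342  0.001 -0.94 ]] [[-0.93   0.143  0.338]
 [ 0.135  0.99  -0.049]
 [-0.342  0.    -0.94 ]] [-0.21643464  0.35052735  2.21154187  0.11312003  0.23269247 -1.74866209]
[0.0038, 0.0001, 0.0104, 0.01, 0.0, -0.0]
```

```bash

python3 -m pendant '[[[0.0038,0.0001,0.0104,0,0,0,0],[0.0038,0.0001,0.0104,0,0,0,0],[0.0038,0.0001,0.0104,0,0,0,0],[0.0038,0.0001,0.0104,0,0,0,0],[0.0038,0.0001,0.0104,0,0,0,0]]]'
python3 -m pendant '[[[0.0038,0.0001,0.0104,0,0,0,0],[0.0038,0.0001,0.0104,0,0,0,0],[0.0038,0.0001,0.0104,0,0,0,0],[0.0038,0.0001,0.0104,0,0,0,0],[0,0,0,0,0,0,0]]]'
python3 - <<'E'
from h import *
from rig import camera
import cv2
A=now();e=.0323
P=T(Rpush(20),box([-.117-e-.0127-.02,0,.049]))
print(A[:3,3],P[:3,3],get_obs()["q"],get_obs()["ft_force"])
print("1mm fwd in tool:",A[:3,:3].T@B@[1,0,0])
P=T(Rpush(20),box([-.117-.0127,0,.049]));print(P[:3,3])
c=camera("top")["img"][145:320,240:430,::-1];cv2.imwrite("pics/t1.png",cv2.resize(c,None,fx=3,fy=3,interpolation=2))
E
```

```text
time: 2.6
position: [0.4374, 0.0277, 0.1062]
tool_rot: [0.071, 0.982, -0.012, 0.172]
ft_force: [0.5, 0.5, 0.7]
grip_width: 0.0007
grip_force: 0.0
time: 3.22
position: [0.4476, 0.0313, 0.0805]
tool_rot: [0.072, 0.984, -0.014, 0.162]
ft_force: [-0.9, 0.3, -0.7]
grip_width: 0.0004
grip_force: 0.0
[0.44762473 0.0313242  0.08053297] [0.4365785 0.0261815 0.049    ] [-0.18646393  0.57708286  2.23486993  1.24135665  0.00992117 -2.85179454] [-0.88236454  0.27682506 -0.6672028 ]
1mm fwd in tool: [-0.9471588   0.00209199  0.32075821]
[0.48833869 0.01868665 0.049     ]
```

View pics/t1.png

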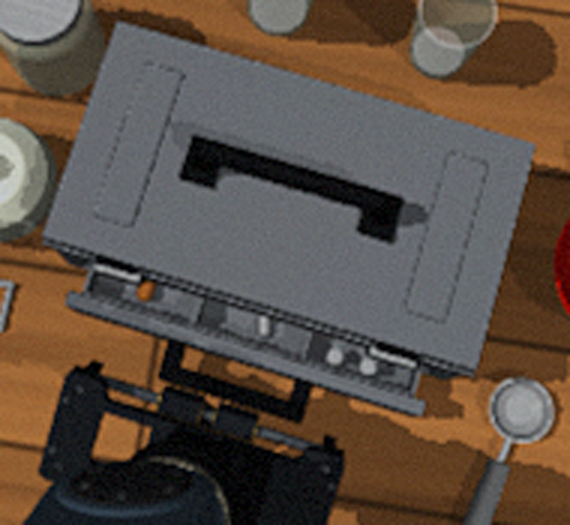

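The gripper now stands just in front of the pull at about (235,390), with nothing touched. The tool stopped short at z=0.08 because the wrist is at its singularity (q5≈0). I'll rise and use a smaller tilt of about 10°, which still clears the box.

```bash
python3 - <<'E'
from h import *
A=now();e=.0323
P=T(Rpush(9),box([-.117-e-.0111-.015,0,.13]))
print(row(A,P,10))
E
```

```text
[-0.0009, -0.0007, -0.0049, -0.02, 0.97, -0.01]
```

```bash

python3 -m pendant '[[[-0.0009,-0.0007,-0.0049,-0.02,0.97,-0.01,0],[-0.0009,-0.0007,-0.0049,-0.02,0.97,-0.01,0],[-0.0009,-0.0007,-0.0049,-0.02,0.97,-0.01,0],[-0.0009,-0.0007,-0.0049,-0.02,0.97,-0.01,0],[-0.0009,-0.0007,-0.0049,-0.02,0.97,-0.01,0]]]'
python3 -m pendant '[[[-0.0009,-0.0007,-0.0049,-0.02,0.97,-0.01,0],[-0.0009,-0.0007,-0.0049,-0.02,0.97,-0.01,0],[-0.0009,-0.0007,-0.0049,-0.02,0.97,-0.01,0],[-0.0009,-0.0007,-0.0049,-0.02,0.97,-0.01,0],[0,0,0,0,0,0,0]]]'
python3 - <<'E'
from h import *
A=now();e=.0323
print(A[:3,3],A[:3,:3].round(3),get_obs()["q"])
P=T(Rpush(9),box([-.117-e-.0111-.015,0,.049]))
print(P[:3,3],P[:3,:3].round(3),row(A,P,10))
E
```

```text
time: 3.9
position: [0.4424, 0.0298, 0.0968]
tool_rot: [0.07, 0.988, -0.005, 0.134]
ft_force: [0.2, 0.5, 0.2]
grip_width: 0.0003
grip_force: 0.0
time: 4.53
position: [0.4416, 0.0269, 0.1169]
tool_rot: [0.07, 0.992, -0.002, 0.102]
ft_force: [0.3, 0.3, 0.7]
grip_width: 0.0006
grip_force: 0.0
[0.44156179 0.02691555 0.11688882] [[-0.969  0.14   0.202]
 [ 0.139  0.99  -0.018]
 [-0.203  0.01  -0.979]] [-0.20943886  0.46464288  2.1372167   0.0732532   0.33734236 -1.70570253]
[0.44311038 0.02523568 0.049     ] [[-0.977  0.143  0.155]
 [ 0.142  0.99  -0.022]
 [-0.156  0.    -0.988]] [0.0011, -0.0002, 0.0067, 0.06, 0.27, 0.01]
```

```bash

python3 -m pendant '[[[0.0011,-0.0002,0.0067,0.06,0.27,0.01,0],[0.0011,-0.0002,0.0067,0.06,0.27,0.01,0],[0.0011,-0.0002,0.0067,0.06,0.27,0.01,0],[0.0011,-0.0002,0.0067,0.06,0.27,0.01,0],[0.0011,-0.0002,0.0067,0.06,0.27,0.01,0]]]'
python3 -m pendant '[[[0.0011,-0.0002,0.0067,0.06,0.27,0.01,0],[0.0011,-0.0002,0.0067,0.06,0.27,0.01,0],[0.0011,-0.0002,0.0067,0.06,0.27,0.01,0],[0.0011,-0.0002,0.0067,0.06,0.27,0.01,0],[0.0011,-0.0002,0.0067,0.06,0.27,0.01,0]]]'
python3 - <<'E'
from h import *
A=now();e=.0323
print(A[:3,3],get_obs()["q"],get_obs()["ft_force"])
P=T(Rpush(9),box([-.117-e-.0111-.015,0,.049]))
print(P[:3,3])
Q=T(Rpush(12),box([-.117-.0115,0,.049]))
print(Q[:3,3],row(A,Q,24))
E
```

```text
time: 5.15
position: [0.442, 0.0263, 0.0817]
tool_rot: [0.071, 0.993, -0.003, 0.089]
ft_force: [-0.4, 0.4, -0.1]
grip_width: 0.0005
grip_force: 0.0
time: 5.78
position: [0.4422, 0.0254, 0.048]
tool_rot: [0.072, 0.994, -0.005, 0.077]
ft_force: [0.2, 0.2, 0.5]
grip_width: 0.0004
grip_force: 0.0
[0.44224345 0.0253906  0.0479768 ] [-0.20277965  0.6404426   2.14097923  0.04887292  0.2054687  -1.67674908] [0.19339758 0.16338998 0.47186095]
[0.44311038 0.02523568 0.049     ]
[0.4895263  0.01851468 0.049     ] [-0.002, -0.0, 0.0003, 0.0, -0.13, -0.0]
```

```bash

python3 -m pendant '[[[-0.002,0,0.0003,0,-0.13,0,0],[-0.002,0,0.0003,0,-0.13,0,0],[-0.002,0,0.0003,0,-0.13,0,0],[-0.002,0,0.0003,0,-0.13,0,0],[-0.002,0,0.0003,0,-0.13,0,0]]]'
python3 -m pendant '[[[-0.002,0,0.0003,0,-0.13,0,0],[-0.002,0,0.0003,0,-0.13,0,0],[-0.002,0,0.0003,0,-0.13,0,0],[-0.002,0,0.0003,0,-0.13,0,0],[-0.002,0,0.0003,0,-0.13,0,0]]]'
python3 -m pendant '[[[-0.002,0,0.0003,0,-0.13,0,0],[-0.002,0,0.0003,0,-0.13,0,0],[-0.002,0,0.0003,0,-0.13,0,0],[-0.002,0,0.0003,0,-0.13,0,0],[-0.002,0,0.0003,0,-0.13,0,0]]]'
python3 -m pendant '[[[-0.002,0,0.0003,0,-0.13,0,0],[-0.002,0,0.0003,0,-0.13,0,0],[-0.002,0,0.0003,0,-0.13,0,0],[-0.002,0,0.0003,0,-0.13,0,0],[-0.002,0,0.0003,0,-0.13,0,0]]]'
```

```text
time: 6.4
position: [0.4524, 0.0239, 0.0487]
tool_rot: [0.072, 0.994, -0.006, 0.083]
ft_force: [-0.4, -0.1, -0.0]
grip_width: 0.0003
grip_force: 0.0
time: 7.02
position: [0.4618, 0.0226, 0.0486]
tool_rot: [0.072, 0.994, -0.006, 0.088]
ft_force: [-2.2, -0.5, -1.2]
grip_width: 0.0002
grip_force: 1.1
time: 7.65
position: [0.4723, 0.0211, 0.0491]
tool_rot: [0.071, 0.993, -0.006, 0.094]
ft_force: [-2.0, 1.6, -1.0]
grip_width: 0.0003
grip_force: 1.1
time: 8.28
position: [0.4823, 0.0196, 0.0496]
tool_rot: [0.071, 0.992, -0.007, 0.1]
ft_force: [-1.6, -0.2, -1.5]
grip_width: 0.0005
grip_force: 1.1
```

Friction of about 2 N, as expected. I'll ease in the last part at 1 mm per row.

```bash

python3 -m pendant '[[[-0.001,0,0.0002,0,0,0,0],[-0.001,0,0.0002,0,0,0,0],[-0.001,0,0.0002,0,0,0,0],[-0.001,0,0.0002,0,0,0,0],[-0.001,0,0.0002,0,0,0,0]]]'
```

```text
time: 8.9
position: [0.4873, 0.0189, 0.0496]
tool_rot: [0.072, 0.992, -0.007, 0.1]
ft_force: [-1.7, -0.0, -1.1]
grip_width: 0.0002
grip_force: 1.0
```

```bash

python3 -m pendant '[[[-0.0005,0,0.0001,0,0,0,0],[-0.0005,0,0.0001,0,0,0,0],[-0.0005,0,0.0001,0,0,0,0],[-0.0005,0,0.0001,0,0,0,0],[-0.0005,0,0.0001,0,0,0,0]]]'
```

```text
time: 9.52
position: [0.4898, 0.0185, 0.0496]
tool_rot: [0.072, 0.992, -0.007, 0.1]
ft_force: [-2.6, 0.8, -2.1]
grip_width: 0.0003
grip_force: 1.0
```

```bash

python3 -m pendant '[[[-0.0004,0,0.0001,0,0,0,0],[-0.0004,0,0.0001,0,0,0,0],[-0.0004,0,0.0001,0,0,0,0],[-0.0004,0,0.0001,0,0,0,0],[-0.0004,0,0.0001,0,0,0,0]]]'
```

```text
time: 10.15
position: [0.4901, 0.0186, 0.0493]
tool_rot: [0.071, 0.993, -0.007, 0.098]
ft_force: [-6.0, -0.6, 4.1]
grip_width: 0.0003
grip_force: 3.2
```

```bash

python3 -m pendant '[[[-0.0004,0,0.0001,0,0,0,0],[-0.0004,0,0.0001,0,0,0,0],[0,0,0,0,0,0,0],[0,0,0,0,0,0,0],[0,0,0,0,0,0,0]]]'
python3 - <<'E'
from h import *
A=now();o=get_obs();print(A[:3,3],o["ft_force"],o["q"])
P=T(Rpush(11.5),A[:3,3]+B@[-.03,0,0]);print(row(A,P,4))
P2=T(Rpush(5),P[:3,3]+B@[-.0,0,.2]);print(row(P,P2,6))
E
```

```text
time: 10.78
position: [0.4901, 0.0186, 0.0493]
tool_rot: [0.071, 0.993, -0.006, 0.098]
ft_force: [-8.1, -0.0, 4.7]
grip_width: 0.0004
grip_force: 3.7
[0.49013888 0.0185882  0.04929821] [-8.09882246e+00 -5.90197520e-03  4.67408782e+00] [-0.19758045  0.65285144  2.05150119  0.04881162  0.24174698 -1.67096824]
[0.0074, 0.0, -0.0015, 0.02, -0.07, 0.0]
[-0.0051, -0.0, -0.033, 0.0, 1.08, 0.0]
```

Force rises with no further motion, so the tray is home. Now I'll back off and rise.

```bash

python3 -m pendant '[[[0.006,0,-0.0015,0,0,0,0],[0.008,0,-0.0015,0,0,0,0],[-0.004,0,-0.025,0,1.08,0,0],[-0.0051,0,-0.033,0,1.08,0,0],[-0.0051,0,-0.033,0,1.08,0,0]]]'
python3 -m pendant '[[[-0.0051,0,-0.033,0,1.08,0,0.6],[-0.0051,0,-0.033,0,1.08,0,0.6],[-0.0051,0,-0.033,0,1.08,0,0.6],[-0.0051,0,-0.033,0,0,0,0.6],[0,0,0,0,0,0,0.6]]]'
python3 - <<'E'
from h import *
from rig import camera
import cv2
A=now();o=get_obs();print(A[:3,3],o["q"])
R=Rgrip(18);P=T(R,box([0,0,.177])+R@[0,0,.008-.08]);print(P[:3,3],row(A,P,16))
c=camera("top")["img"][145:320,240:430,::-1];cv2.imwrite("pics/t2.png",cv2.resize(c,None,fx=3,fy=3,interpolation=2))
E
```

```text
time: 11.4
position: [0.4769, 0.0202, 0.1429]
tool_rot: [0.072, 0.995, -0.005, 0.073]
ft_force: [-0.1, 0.1, 0.2]
grip_width: 0.0006
grip_force: 0.0
time: 12.02
position: [0.4837, 0.0191, 0.278]
tool_rot: [0.072, 0.996, -0.003, 0.048]
ft_force: [0.1, 0.2, -0.4]
grip_width: 0.0427
grip_force: 0.0
[0.48370677 0.01913464 0.27801812] [-0.19535082  0.24069166  1.78353887  0.00662736  1.02045834 -1.6256264 ]
[0.59468042 0.00328842 0.24547607] [-0.0054, 0.0048, 0.0034, -0.61, -0.61, 5.6]
```

View pics/t2.png

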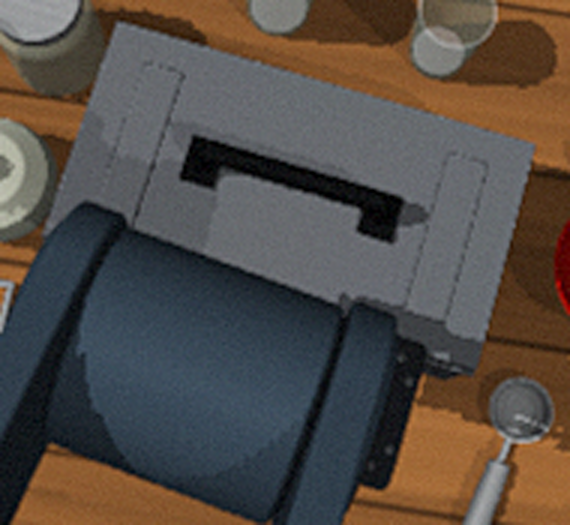

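The arm hides most of the front, but the visible front edge on the right, near (430,360), shows no tray sticking out. The box has not moved. Next is the pre-grasp pose above the handle.

```bash

python3 -m pendant '[[[-0.0054,0.0048,0.0034,-0.61,-0.61,5.6,0.6],[-0.0054,0.0048,0.0034,-0.61,-0.61,5.6,0.6],[-0.0054,0.0048,0.0034,-0.61,-0.61,5.6,0.6],[-0.0054,0.0048,0.0034,-0.61,-0.61,5.6,0.6],[-0.0054,0.0048,0.0034,-0.61,-0.61,5.6,0.6]]]'
python3 -m pendant '[[[-0.0054,0.0048,0.0034,-0.61,-0.61,5.6,0.6],[-0.0054,0.0048,0.0034,-0.61,-0.61,5.6,0.6],[-0.0054,0.0048,0.0034,-0.61,-0.61,5.6,0.6],[-0.0054,0.0048,0.0034,-0.61,-0.61,5.6,0.6],[-0.0054,0.0048,0.0034,-0.61,-0.61,5.6,0.6]]]'
python3 -m pendant '[[[-0.0054,0.0048,0.0034,-0.61,-0.61,5.6,0.6],[-0.0054,0.0048,0.0034,-0.61,-0.61,5.6,0.6],[-0.0054,0.0048,0.0034,-0.61,-0.61,5.6,0.6],[-0.0054,0.0048,0.0034,-0.61,-0.61,5.6,0.6],[-0.0054,0.0048,0.0034,-0.61,-0.61,5.6,0.6]]]'
python3 - <<'E'
from h import *
from rig import camera
import cv2
A=now();o=get_obs();print(A[:3,3],o["q"])
R=Rgrip(18);H=box([0,0,.177])
P=T(R,H+R@[0,0,.008-.08]);G=T(R,H+R@[0,0,.008])
print(R.round(3),A[:3,:3].round(3),"to pre",row(A,P,1),"to grasp",row(A,G,8))
w=camera("wrist");im=w["img"][:,:,::-1].copy()
Tc=np.linalg.inv(A@w["T_tool_cam"]);K=w["intrinsics"]
for y in(-.06,0,.06):
    x=Tc@np.r_[box([0,y,.177]),1];u=K@x[:3];u=u[:2]/u[2];print(u);cv2.circle(im,tuple(int(v) for v in u),3,(0,0,255),-1)
cv2.imwrite("pics/w1.png",im)
E
```

```text
time: 12.7
position: [0.5151, 0.0334, 0.2601]
tool_rot: [0.311, 0.947, 0.032, 0.07]
ft_force: [-0.4, 0.0, 0.5]
grip_width: 0.0519
grip_force: 0.0
time: 13.32
position: [0.5532, 0.0299, 0.2498]
tool_rot: [0.53, 0.841, 0.065, 0.093]
ft_force: [0.8, -0.2, 0.3]
grip_width: 0.0521
grip_force: 0.0
time: 13.95
position: [0.5861, 0.0098, 0.2409]
tool_rot: [0.716, 0.683, 0.094, 0.111]
ft_force: [-0.2, 0.4, 0.5]
grip_width: 0.0524
grip_force: 0.0
[0.58612502 0.00982697 0.2409001 ] [-0.185428    0.3703378   1.74089865  0.03384465  0.74028501 -0.15938696]
[[ 0.143  0.941  0.306]
 [ 0.99  -0.136 -0.044]
 [ 0.     0.309 -0.951]] [[ 0.05   0.957  0.286]
 [ 0.999 -0.043 -0.03 ]
 [-0.017  0.287 -0.958]] to pre [-0.0062, 0.0098, -0.0017, -1.29, -0.69, 5.41] to grasp [-0.0008, 0.0014, 0.0098, -0.16, -0.09, 0.68]
[327.99207415 305.63285767]
[336.76466337 231.01507521]
[346.8411156  145.30691065]
```

View pics/w1.png

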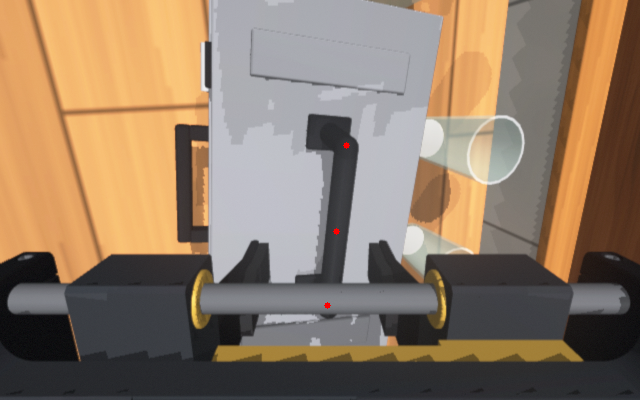

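The wrist view shows the predicted bar points lying on the bar at (347,145) and (337,231). The tray front is flush, with only the pull showing at (190,185). I'll align and descend.

```bash

python3 -m pendant '[[[-0.003,0.005,-0.001,-0.65,-0.35,2.7,0.6],[-0.003,0.005,-0.001,-0.65,-0.35,2.7,0.6],[0,0,0.015,0,0,0,0.6],[0,0,0.015,0,0,0,0.6],[0,0,0,0,0,0,0.6]]]'
python3 - <<'E'
from h import *
A=now();R=Rgrip(18);H=box([0,0,.177]);G=T(R,H+R@[0,0,.008]);print(A[:3,3],get_obs()["ft_force"],row(A,G,5))
E
```

```text
time: 14.62
position: [0.6036, 0.0021, 0.2167]
tool_rot: [0.746, 0.648, 0.102, 0.118]
ft_force: [-0.4, 0.2, -0.2]
grip_width: 0.0525
grip_force: 0.0
[0.60361082 0.00213417 0.21665225] [-0.39920597  0.22452389 -0.23587059] [-0.0, 0.0001, 0.01, -0.03, -0.0, 0.05]
```

```bash

python3 -m pendant '[[[0,0.0001,0.01,0,0,0,0.6],[0,0.0001,0.01,0,0,0,0.6],[0,0.0001,0.01,0,0,0,0.6],[0,0.0001,0.01,0,0,0,0.6],[0,0.0001,0.0095,0,0,0,0.6]]]'
python3 -m pendant '[[[0,0,0,0,0,0,0.1],[0,0,0,0,0,0,0.1],[0,0,0,0,0,0,0],[0,0,0,0,0,0,0],[0,0,0,0,0,0,0]]]' 35
python3 - <<'E'
from h import *
A=now();o=get_obs();R=Rgrip(18);H=box([0,0,.177]);G=T(R,H+R@[0,0,.008]);print(A[:3,3],G[:3,3],o["ft_force"],o["q"],(A@[0,0,-.008,1])[:3]-H)
c=box([.085,0,.105]);ax=-B[:,1] # opening: front up, toward back
for s in(1,-1):
    Rr=Ro.from_rotvec(s*np.radians(1.25)*B[:,1]).as_matrix()
    M=T(Rr,c-Rr@c);E=M@A; print(s,E[:3,3]-A[:3,3],row(A,E,1))
    F=np.linalg.matrix_power(M,40)@A;print(F[:3,3],F[:3,:3].round(3))
E
```

```text
time: 15.25
position: [0.6207, -0.0004, 0.1718]
tool_rot: [0.746, 0.648, 0.103, 0.119]
ft_force: [0.1, 0.6, 0.1]
grip_width: 0.0521
grip_force: 0.0
time: 15.88
position: [0.6197, -0.0002, 0.1725]
tool_rot: [0.746, 0.648, 0.103, 0.119]
ft_force: [-2.2, 0.5, 1.6]
grip_width: 0.0151
grip_force: 35.0
[ 6.19712433e-01 -2.19240244e-04  1.72522818e-01] [ 6.19146620e-01 -2.54269242e-04  1.69391548e-01] [-2.21963144  0.50430973  1.55303442] [-0.18688016  0.50749874  1.74591282  0.02457099  0.5732282  -0.06521497] [5.56791287e-04 3.66024185e-05 3.12828935e-03]
1 [ 0.00147711 -0.00021388  0.00177216] [-0.0, 0.002, -0.0012, 1.25, 0.0, -0.0]
[ 0.69988354 -0.01182797  0.21119772] [[ 0.14   0.84  -0.523]
 [ 0.99  -0.118  0.076]
 [ 0.002 -0.529 -0.849]]
-1 [-0.00143849  0.00020829 -0.0018043 ] [0.0, -0.0019, 0.0013, -1.25, -0.0, 0.0]
[0.59750034 0.00299706 0.08560794] [[ 0.142  0.37   0.918]
 [ 0.99  -0.05  -0.133]
 [-0.003  0.928 -0.373]]
```

```bash

python3 -m pendant '[[[0,0.00316,-0.00194,2,0,0,0],[0,0.00316,-0.00194,2,0,0,0],[0,0.00316,-0.00194,2,0,0,0],[0,0.00316,-0.00194,2,0,0,0],[0,0.00316,-0.00194,2,0,0,0]]]'
cat > a.py <<'E'
from h import *
A=now();o=get_obs();g=(A@[0,0,-.008,1])[:3];b=B.T@(g-box([.085,0,.105]))
th=np.degrees(np.arctan2(.072,-.085)-np.arctan2(b[2],b[0]));tt=np.degrees(np.arctan2((B.T@A[:3,2])[0],-A[2,2]))
print("lid",th,"tool rot",18-tt,"r",np.hypot(b[0],b[2]),o["ft_force"],o["grip_width"],o["q"].round(2))
E
python3 a.py
```

```text
time: 16.5
position: [0.6317, -0.0019, 0.1853]
tool_rot: [0.753, 0.654, 0.045, 0.052]
ft_force: [-2.7, 0.2, -0.5]
grip_width: 0.0152
grip_force: 35.0
lid 10.901148218460845 tool rot 10.127001586814481 r 0.11323609445446309 [-2.65385781  0.15897794 -0.51432678] 0.015231772469414043 [-0.18  0.55  1.57  0.01  0.89 -0.04]
```

```bash

python3 -m pendant '[[[0,0.00316,-0.00194,2,0,0,0],[0,0.00316,-0.00194,2,0,0,0],[0,0.00316,-0.00194,2,0,0,0],[0,0.00316,-0.00194,2,0,0,0],[0,0.00316,-0.00194,2,0,0,0]]]'; python3 a.py
python3 -m pendant '[[[0,0.00316,-0.00194,2,0,0,0],[0,0.00316,-0.00194,2,0,0,0],[0,0.00316,-0.00194,2,0,0,0],[0,0.00316,-0.00194,2,0,0,0],[0,0.00316,-0.00194,2,0,0,0]]]'; python3 a.py
```

```text
time: 17.12
position: [0.6467, -0.004, 0.1965]
tool_rot: [0.755, 0.656, -0.013, -0.014]
ft_force: [-2.5, 0.0, 1.0]
grip_width: 0.0148
grip_force: 35.0
lid 21.058215737194182 tool rot 20.11583088485394 r 0.11344437314323128 [-2.53633246  0.01876617  0.98944859] 0.01483323584804643 [-0.18  0.61  1.38 -0.    1.18 -0.04]
time: 17.75
position: [0.6635, -0.0064, 0.2051]
tool_rot: [0.751, 0.652, -0.069, -0.079]
ft_force: [-2.7, 0.2, 3.0]
grip_width: 0.015
grip_force: 35.0
lid 31.26990141895736 tool rot 30.077795309961154 r 0.11375003552863168 [-2.66849681  0.24956085  3.03916747] 0.014954512555087012 [-0.17  0.7   1.19 -0.01  1.46 -0.03]
```

```bash

python3 -m pendant '[[[0,0.00316,-0.00194,2,0,0,0],[0,0.00316,-0.00194,2,0,0,0],[0,0.00316,-0.00194,2,0,0,0],[0,0.00316,-0.00194,2,0,0,0],[0,0.00316,-0.00194,2,0,0,0]]]'; python3 a.py
```

```text
time: 18.38
position: [0.6816, -0.009, 0.2104]
tool_rot: [0.741, 0.644, -0.126, -0.144]
ft_force: [-3.0, -0.1, 3.6]
grip_width: 0.0147
grip_force: 35.0
lid 41.42592497520132 tool rot 40.036566026562 r 0.11397763350957649 [-2.99753066 -0.05334721  3.58572866] 0.01472263027506478 [-0.17  0.81  0.98 -0.01  1.74 -0.03]
```

```bash

python3 -m pendant '[[[0,0.00316,-0.00194,2,0,0,0],[0,0.00316,-0.00194,2,0,0,0],[0,0.00316,-0.00194,2,0,0,0],[0,0.00316,-0.00194,2,0,0,0],[0,0.00316,-0.00194,2,0,0,0]]]'; python3 a.py
python3 - <<'E'
from h import *
from rig import camera
from fit import proj
import cv2
def lid(p,th):
    x,z=p[0]-.085,p[2]-.105;c,s=np.cos(th),np.sin(th)
    return box([.085+c*x+s*z,p[1],.105-s*x+c*z])
out=[]
for n in("scene","top"):
    k=camera(n);im=np.ascontiguousarray(k["img"][:,:,::-1]);S=4
    o=(220,110) if n=="scene" else (240,145)
    cr=cv2.resize(im[o[1]:o[1]+145,o[0]:o[0]+190],None,fx=S,fy=S,interpolation=2)[:,:]
    for deg,col in((46,(255,0,0)),(50,(0,0,255)),(54,(0,255,0))):
        for y in(-.16,.16):
            for p in((-.085,y,.135),(-.085,y,.105)):
                u=(proj(k,lid(p,np.radians(deg))[None])[0]-o+.5)*S-.5;cv2.circle(cr,tuple(int(round(v)) for v in u),2,col,-1)
    out.append(cr)
cv2.imwrite("pics/end.png",cv2.resize(np.vstack(out),None,fx=.52,fy=.52,interpolation=cv2.INTER_AREA)) if 0 else (cv2.imwrite("pics/es.png",out[0]),cv2.imwrite("pics/et.png",out[1]))
E
```

```text
time: 19.0
position: [0.7002, -0.0117, 0.2124]
tool_rot: [0.726, 0.63, -0.181, -0.208]
ft_force: [-1.7, 0.1, 3.3]
grip_width: 0.0152
grip_force: 35.0
lid 51.534783739367235 tool rot 49.98292594721855 r 0.11428994223504216 [-1.66552076  0.12079526  3.33205206] 0.015178270147478197 [-0.17  0.94  0.76 -0.02  2.01 -0.03]
```

View pics/es.png

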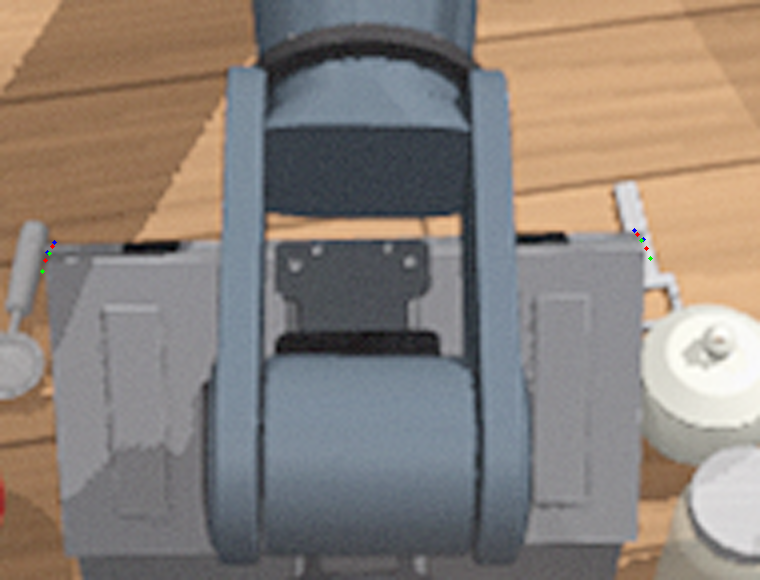

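View pics/et.png

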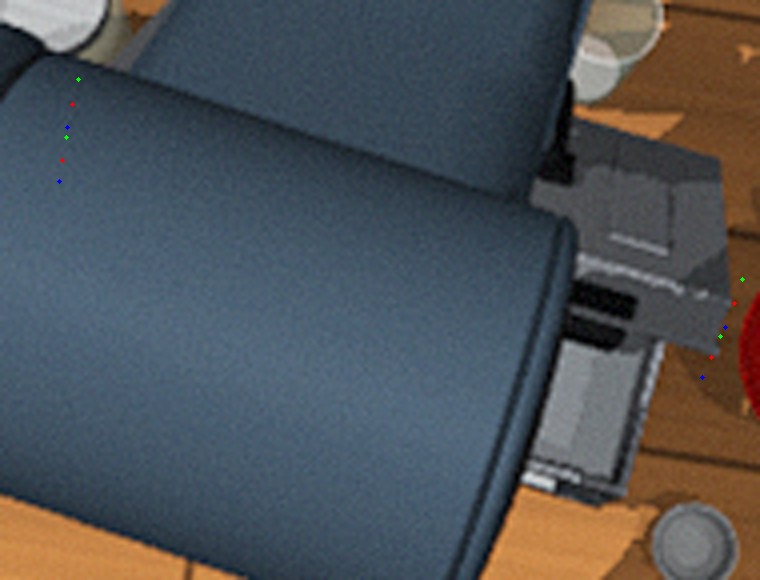

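The scene view shows the lid's front edge at y≈240 px, beside the 50° markers. The top view shows the lid corner at (728,298), beside the 50° marker at (734,303). The arm's own reading gives 50° relative rotation. The grip is steady and the tray front is flush, so I'll hand in.

```bash
python3 -c "
from rig import hand_in
print(hand_in())"
```

```text
the job is handed in; nothing more can be done
None
```

The tray is home against its stop, and the lid is held open by its handle at about 50° (arm reading 50°, top camera nearer 51°), still in the gripper; the job was handed in at about 19 s with nothing else touched.

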